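# Weigh out two bars of soap

### The arm

A 6-joint arm with a two-finger parallel gripper is mounted at the origin on the work surface. World frame = base frame: x ahead of the robot, y to its left, z up, the work surface at z = 0. Lengths are in m, angles in rad, forces in N, time in s.
With the tool pointing down it reaches from about 0.275 to 0.825 m from the base axis. Payload 5.2 kg.
Tool frame: the origin (TCP) lies midway between the tips of the shut fingers; the grasp point (between the pads) lies 19 mm behind it; x points along the fingers, y is the direction in which the jaws open and shut, and the axes are right-handed (so a half turn about x gives the same grasp; the last joint's range is limited). The gripper opens to 93 mm and grips with 3 to 60 N. Pads are 15 mm wide; open, the fingers measure 128 mm over their backs; the gripper's body (75 mm by 188 mm) begins 65 mm behind the grasp point.
Start: joints at [-1.314, 0.259, 1.535, -0, 1.348, -0.203], TCP at [0.244, -0.493, 0.219] pointing down, gripper open.
Joint ranges: [-3.14, 3.14], [-0.91, 2.08], [0.19, 2.58], [-1.22, 4.36], [0.22, 2.71], [-3.12, 3.12]. Speed limits (rad/s): [2.57, 2.57, 3.14, 3.14, 3.14, 3.14].

### API

Orientations are given as [roll, pitch, yaw] about the fixed x, y, z axes, in that order (R = Rz(yaw) Ry(pitch) Rx(roll)).
In Python, from rig import r gives the robot as it stands.
- The arm moves only by the tool drive_tool, never from a script. Its argument "targets" is text: rows parted by semicolons, each of 7 numbers parted by spaces: the opening, from 0 (shut) to 1 (fully open), then the shift along the world's x, y, z in cm, then the turn, a rotation vector about the world's x, y, z in rad. A call has 1 to 8 rows; each row shifts and turns the commanded pose from where the row before left it; what a row does not reach is not made up. A row lasts 1/8 s, in which the tool goes at most 62.5 mm and 10.7 degrees, less where a joint would pass 70% of its speed; a pose out of reach is approached as far as the arm can. A call is refused whole if a number of a shift passes 6.25 or a number of a turn 0.188, either way. A call with a gripper value outside its range is refused whole. The fingers move at their own pace and stop on an object; the grip force is fixed at half the most. Time passes only in rows, so rows that do not move let the fingers close. It gives the time, the measured TCP pose, the force and the opening at its end, in the units of the state.
- r.sense(): the state, without advancing time (a new reading comes with each control period).
- r.capture(name): name is "scene" or "top" or "wrist"; returns a dict with "pixels" (420x560x3 uint8, red, green, blue), "mtx" (3x3 intrinsics, pixels), "k1" (the pictures are not rectified: a ray, as slopes to the right and down, at radius r is drawn at 1 + k1 r^2 times it, then the intrinsics apply), "rvec" (rotation vector, rad) and "tvec" (3), from world to camera coordinates, as OpenCV has them. Camera axes: x right, y down, z forward; pixel columns grow to the right and rows downward; lengths in m; the calibration is good to about 2 mm. A picture is of the moment at which its call begins. There is no depth.
- r.finish_job(): hands the job in, once; it reports no verdict.
The state is a dict: "clock": time; "joint_pos": joint angles; "qvel": joint speeds; "tau": joint torques, N m; "tool_pos": TCP position; "eef_rot": TCP orientation; "force": force on the tool from outside, world axes, zero at the start; "moment": the same for the moment, N m; "opening": finger opening in m.
Only numpy, scipy, OpenCV 4.12 (cv2) and the standard library are available. Lean on these libraries where they do the work, as an engineer would, in place of code of your own. Each camera call takes 0.05 s, during which the arm holds its last target. There are 200 camera calls.

### The job

Weigh out two bars of soap. First clear the scale: bring the aluminium cutting guide, whose inner end lies under the overhanging bin, out over the rim of the scale pan and lay it flat on the bench. Then lift the back of the bin until the soap begins to slide, let exactly two bars slide into the pan, and lower the bin gently, without dropping it, back onto its stand with the other three bars still in it; leave the loaf, rosette, socket box and jar where they are.

Things in the scene. Friction and masses are not known exactly. Their poses are not given: they have to be found in the camera images.
- bin_hinge (a point): Mid-point of the tipping bin's hinge axis, 98 mm above the bench, on the fixed steel stand. Axes: x along the hinge, y level from the bin's mouth towards its back, z up. The stand is 140 mm wide: hinge posts at x = +-66 mm reach 11 mm above the axis, foot rails run back to y = 225 mm. It does not move.
- bin (a joint): Tilt of the bin, rad: 0 = level on the stand's back rest; grows as its back is lifted (turning about bin_hinge's +x), stop at 0.8. The hinge is free: let go, the bin falls back. The soap starts to slide at some angle between 0.38 and 0.60 rad, different each time and not known beforehand; above it the bars gather speed, a little below it they stop again.
- bin_lip (a point): Middle of the upper front edge of the bin's floor at its open mouth (no end wall); moves with the bin, axes as bin_hinge when level. 65 mm in front of the hinge axis and 12 mm above it, over the inner end of the pan. A bar drops off as its centre passes this edge. The white plastic bin (0.5 kg) is a trough 92 mm wide inside, 108 outside, floor 8 mm thick, sides 46 mm high.
- bin_grip (a point): Middle of the top edge of the bin's back board; moves with the bin, axes as bin_hinge when level. The board is upright, 8 mm thick (y), 108 mm wide, 244 mm behind the hinge axis, its top 88 mm above the bin's floor. Pinch it from above across its thickness; the hand then tilts with the bin. Fingers up to 45 mm below the top edge stay clear of the 25 mm high bars.
- pan (a point): Centre of the scale pan's floor (upper side), 38 mm above the bench. Axes: y along the pan towards the bin, z up. The shallow black pan is 190 (x) by 220 mm (y) outside, with a rim 4 mm thick that rises 20 mm above its floor. It sits on a low grey bench scale, 222 mm long, with a display panel 30 mm high that reaches 149 mm from the centre on the -x side. The scale is fixed.
- guide_mid (a point): Centre of the cutting guide, a plain aluminium flat bar 30 (x) by 180 (y) by 12 mm (z), about 0.17 kg, lying loose on the pan's floor, roughly lengthwise; its inner (+y) end reaches 10 to 40 mm under the overhanging bin, its other end is free.
- bar1_mid (a point): Centre of soap bar 1, counted from the mouth of the bin. Green cut soap 80 mm (x, across the bin) by 54 mm (y) by 25 mm (z), about 0.11 kg; five alike lie flat in single file on the bin floor, some 56 mm apart centre to centre, the first with its centre about 47 mm behind the lip.
- bar2_mid (a point): Centre of soap bar 2, counted from the mouth of the bin. Green cut soap 80 mm (x, across the bin) by 54 mm (y) by 25 mm (z), about 0.11 kg; five alike lie flat in single file on the bin floor, some 56 mm apart centre to centre, the first with its centre about 47 mm behind the lip.
- bar3_mid (a point): Centre of soap bar 3, counted from the mouth of the bin. Green cut soap 80 mm (x, across the bin) by 54 mm (y) by 25 mm (z), about 0.11 kg; five alike lie flat in single file on the bin floor, some 56 mm apart centre to centre, the first with its centre about 47 mm behind the lip.
- bar4_mid (a point): Centre of soap bar 4, counted from the mouth of the bin. Green cut soap 80 mm (x, across the bin) by 54 mm (y) by 25 mm (z), about 0.11 kg; five alike lie flat in single file on the bin floor, some 56 mm apart centre to centre, the first with its centre about 47 mm behind the lip.
- bar5_mid (a point): Centre of soap bar 5, counted from the mouth of the bin. Green cut soap 80 mm (x, across the bin) by 54 mm (y) by 25 mm (z), about 0.11 kg; five alike lie flat in single file on the bin floor, some 56 mm apart centre to centre, the first with its centre about 47 mm behind the lip.
- loaf: Bystander: uncut green soap loaf 70 x 200 x 60 mm on a black tray beyond the work; origin at the centre of its underside.
- rosette: Bystander: round fluted soap, 78 mm across, 26 mm high, on the same tray (150 x 340 mm, 20 mm rim); origin at the centre of its underside.
- socketbox: Bystander: metal bench socket box 120 x 140 x 64 mm; origin at the centre of its underside.
- jar: Bystander: screw-top jar 68 mm across, 90 mm high; origin at the centre of its underside.

How it is judged:
By the outcome, as a careful person would: the job done as asked, in the order asked, and still so for the second after the job is handed in, with the robot touching nothing.
It also fails if it takes over 69 s, if anything falls off the work surface, if the arm or the gripper's body presses on something with over 40 N, if the wrist force passes 120 N, or if a joint passes its speed limit or range.

## Working session

There is one attempt and no reset: what is moved stays moved. The work goes in short steps, Python scripts to look and compute and a tool call to move; the robot and the scene stay as the last step left them, time stands still between calls to the robot, and variables do not carry over. Pictures are saved under pics/ and viewed, about 8 in all and at most 12, crops included, and the job is handed in when it is done.

Besides the shell and the picture viewer there is one more tool, called after "Call:" by a JSON object that holds its "method" and its "body", one argument or row to a line. drive_tool: Moves the arm, as the interface text tells. Its arguments: {"type":"object","properties":{"targets":{"type":"string"}},"required":["targets"]}

```bash
mkdir -p pics; cat > h.py <<'E'
import numpy as np, cv2
from rig import r
def cap(n,save=None):
    c=r.capture(n); c={**c,'name':n}
    if save: cv2.imwrite('pics/'+save,cv2.cvtColor(np.asarray(c['pixels']),cv2.COLOR_RGB2BGR))
    return c
def ray(c,uv):
    K=np.array(c['mtx'],float); R=cv2.Rodrigues(np.array(c['rvec'],float))[0]; t=np.array(c['tvec'],float).ravel()
    d=cv2.undistortPoints(np.array([[uv]],float),K,np.array([c['k1'],0,0,0],float))[0,0]
    return -R.T@t, R.T@np.array([d[0],d[1],1.])
def onz(c,uv,z):
    o,d=ray(c,uv); return o+d*(z-o[2])/d[2]
def proj(c,P):
    return cv2.projectPoints(np.array(P,float).reshape(-1,1,3),np.array(c['rvec'],float),np.array(c['tvec'],float),np.array(c['mtx'],float),np.array([c['k1'],0,0,0],float))[0][:,0]
def tri(l):
    A=np.zeros((3,3));b=np.zeros(3)
    for o,d in l:
        d=d/np.linalg.norm(d);M=np.eye(3)-np.outer(d,d);A+=M;b+=M@o
    return np.linalg.solve(A,b)
E
python3 - <<'E'
from h import *
for n in('top','scene'):
    c=cap(n,n+'0.png'); o,d=ray(c,(280,210)); print(n,o,d,c['k1'],c['mtx'][0])
print(r.sense())
E
```

```text
top [0.35001917 0.05954878 1.7406703 ] [ 0.15306536 -0.02035558 -0.98816684] -0.006728651156772008 [521.09144777   0.         271.95811331]
scene [1.20277855 0.37185242 1.29074578] [-0.46946644 -0.24006238 -0.8496956 ] -0.021927978286248866 [476.03804717   0.         279.21725476]
{'clock': 0.1, 'joint_pos': array([-1.31380991e+00,  2.59291470e-01,  1.53595353e+00,  1.31325986e-05,
        1.34801004e+00, -2.02795266e-01]), 'qvel': array([ 0.00150864, -0.00230038, -0.00360745,  0.00105085,  0.00112513,
        0.00023204]), 'tau': array([ 3.12015232e-03, -4.38210869e+01, -2.84642333e+01,  7.22198118e-02,
        3.62737372e-02, -4.78744460e-05]), 'tool_pos': array([ 0.24396538, -0.49238843,  0.21789743]), 'eef_rot': array([-1.78129313,  1.56913389,  1.82007829]), 'force': array([-0.05486373,  0.70732086, -0.11308005]), 'moment': array([-0.00894112, -0.02325537, -0.06127511]), 'opening': 0.09315172524367749}
```

View pics/top0.png

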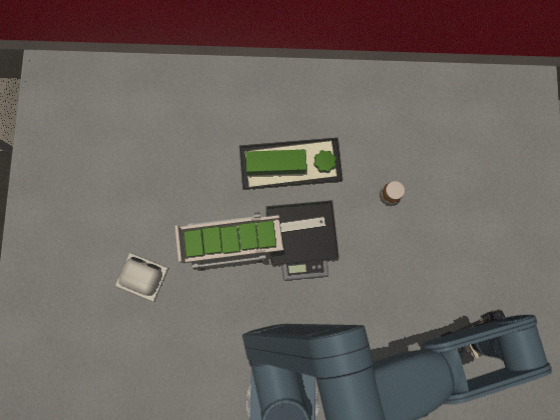

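View pics/scene0.png

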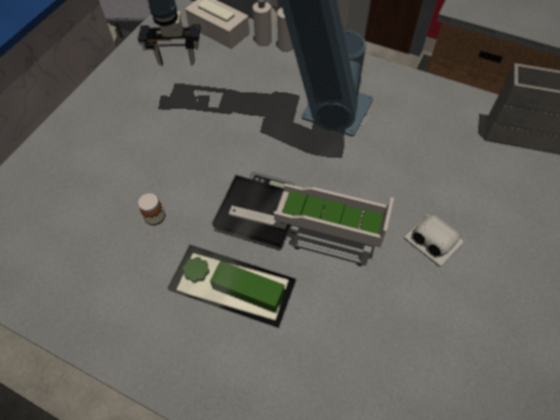

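The top view shows the bin (178–283, 215–262) running left (+y), the pan at its mouth (267–338, 202–265) and the guide at (280–326, 225). The scene view shows the guide's free end at (232, 213) and the back board at (388, 220). Next I'll measure these.

```bash
cat > m.py <<'E'
from h import *
def show(c,box,k,pts=()):
    x0,y0,x1,y1=box; im=cv2.cvtColor(np.asarray(c['pixels']),cv2.COLOR_RGB2BGR)[y0:y1,x0:x1]
    im=cv2.resize(im,None,fx=k,fy=k,interpolation=cv2.INTER_CUBIC)
    for x in range(-(-x0//20)*20,x1,20): cv2.line(im,((x-x0)*k,0),((x-x0)*k,6),(0,255,255),1); cv2.putText(im,str(x),((x-x0)*k,16),0,.35,(0,255,255))
    for y in range(-(-y0//20)*20,y1,20): cv2.line(im,(0,(y-y0)*k),(6,(y-y0)*k),(0,255,255),1); cv2.putText(im,str(y),(8,(y-y0)*k+4),0,.35,(0,255,255))
    for p in pts: cv2.circle(im,tuple(int((p[i]-[x0,y0][i]+.5)*k) for i in(0,1)),2,(0,0,255),1)
    return im
E
python3 - <<'E'
from m import *
t=cap('top');s=cap('scene')
for n,c in(('top',t),('scene',s)):
    im=np.asarray(c['pixels']); hsv=cv2.cvtColor(im,cv2.COLOR_RGB2HSV)
    g=cv2.inRange(hsv,(40,120,20),(80,255,255))
    k,l,st,ce=cv2.connectedComponentsWithStats(g)
    for i in range(1,k):
        if st[i,4]>60: print(n,'green',st[i],ce[i].round(1),onz(c,ce[i],.14).round(4))
    w=cv2.inRange(hsv,(0,0,120),(180,70,255)); k,l,st,ce=cv2.connectedComponentsWithStats(w)
    for i in range(1,k):
        if 60<st[i,4]<3000:
            r_=cv2.minAreaRect(np.argwhere(l==i)[:,::-1].astype(np.float32)); print(n,'white',st[i],ce[i].round(1),r_)
A=show(t,(170,195,350,290),3);B=show(s,(210,170,400,270),3)
o=np.zeros((A.shape[0]+B.shape[0],570,3),np.uint8);o[:A.shape[0],:A.shape[1]]=A;o[A.shape[0]:]=B
cv2.imwrite('pics/c1.png',o)
E
```

```text
top green [ 246  150   60   22 1187] [275.7 160.4] [0.756  0.0446 0.14  ]
top green [314 151  22  20 334] [324.7 160.6] [ 0.7603 -0.1105  0.14  ]
top green [238 221  38  28 833] [256.8 234.8] [0.5185 0.0959 0.14  ]
top green [ 184  226   56   31 1292] [211.6 240.5] [0.4965 0.2343 0.14  ]
top white [ 248  141   89   46 1203] [297.6 164.6] ((290.2485656738281, 163.2694091796875), (35.77621078491211, 88.44036865234375), 82.9834976196289)
top white [185 217 141  45 911] [271.  237.2] ((256.36669921875, 244.30776977539062), (29.789974212646484, 144.23974609375), 66.57130432128906)
top white [288 265  18   8 121] [296.9 268.4] ((296.82318115234375, 268.4085388183594), (6.957187175750732, 17.00645637512207), 83.6598129272461)
top white [463 345  41  34 493] [481.9 364.5] ((480.1000061035156, 367.2999572753906), (38.013153076171875, 30.857738494873047), 26.56505012512207)
top white [510 381  32  23 205] [525.6 391.1] ((526.4981079101562, 392.63690185546875), (18.841941833496094, 29.843900680541992), 72.34988403320312)
top white [491 392  39  22 205] [508.1 402.5] ((510.70867919921875, 401.71
[... 3691 characters left out ...]
3125, 273.44427490234375), (51.61044692993164, 7.758968830108643), 22.89055061340332)
scene white [  95  275   90   70 2083] [140.4 307.9] ((139.73348999023438, 309.1015625), (97.22300720214844, 51.85509490966797), 21.12472152709961)
scene white [372 300   8  19  66] [376.5 311.3] ((375.5, 309.0), (18.0, 7.0), 90.0)
scene white [282 342  15  19  77] [289.7 349.9] ((290.70001220703125, 349.9000244140625), (21.913463592529297, 10.28591251373291), 63.43495178222656)
scene white [ 70 371  20  16 132] [ 80.3 378.3] ((80.30767822265625, 378.0384216308594), (21.63330841064453, 10.261953353881836), 33.6900634765625)
scene white [ 90 386  63  34 870] [118.9 407.6] ((121.0, 402.5), (33.0, 62.0), 90.0)
```

View pics/c1.png

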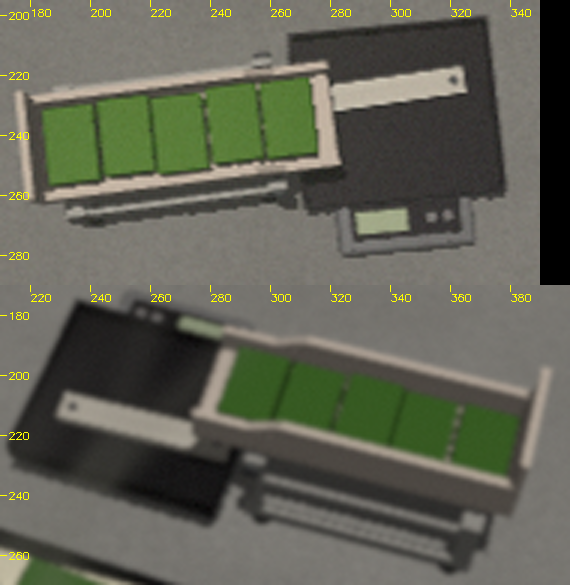

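The crop shows the board's top edge at (176,226)–(182,262) in the top view and the lip at (279,217)–(284,250). The guide's free end is at about (322,221), with its top running left to the lip. I'll fit the bin pose to these picks and the green centroids, then the guide and pan.

```bash
python3 - <<'E'
from m import *
from scipy.optimize import least_squares
t=cap('top');s=cap('scene')
L=[(t,(175.7,225.8),(54,248,100)),(t,(181.3,261.7),(-54,248,100)),(t,(279.3,216.7),(54,-65,12)),(t,(283.7,250),(-54,-65,12)),
(s,(393,198.3),(-54,248,100)),(s,(385,230.5),(54,248,100)),(s,(286,190),(-54,-65,12)),(s,(274,212.7),(54,-65,12)),
(t,(256.8,234.8),(0,10,37)),(t,(211.6,240.5),(0,150,37))]
def W(p,l):
    c,n=np.cos(p[2]),np.sin(p[2]); l=np.array(l)/1000
    return np.array([p[0]+c*l[0]-n*l[1],p[1]+n*l[0]+c*l[1],.098+l[2]])
f=lambda p:np.concatenate([proj(c,W(p,l))[0]-uv for c,uv,l in L])
q=least_squares(f,[.5,.1,.1],loss='soft_l1'); print('hinge x,y,yaw',q.x.round(4)); print(f(q.x).reshape(-1,2).round(1).tolist())
for n,l in(('lip',(0,-65,12)),('grip',(0,244,100))): print(n,W(q.x,l).round(4))
# guide
for n,c,box in(('top',t,(286,210,330,240)),('scene',s,(225,200,268,230))):
    im=np.asarray(c['pixels']);x0,y0,x1,y1=box
    w=(im[y0:y1,x0:x1].min(2)>110).astype(np.uint8)
    pts=np.argwhere(w)[:,::-1]+[x0,y0]
    P=np.array([onz(c,u,.05) for u in pts])[:,:2]
    rc=cv2.minAreaRect((P*1000).astype(np.float32)); m=P.mean(0); v=np.linalg.svd(P-m)[2][0]; v*=np.sign(v[1]); e=(P-m)@v
    print(n,len(pts),rc,'axis yaw',np.arctan2(-v[0],v[1]).round(3),'free end',(m+v*e.min()).round(4),'width',np.ptp((P-m)@[v[1],-v[0]]).round(4))
    # pan: dark mask
for uv in((267,206),(332,200),(338.5,259),(273,266)): print('pan corner',onz(t,uv,.058).round(4))
S=r.sense();from scipy.spatial.transform import Rotation as Ro
print(Ro.from_euler('xyz',S['eef_rot']).as_matrix().round(3))
for n,uv in(('jar',(394,190)),('sock',(142,277))): print(n,onz(t,uv,.06).round(3))
E
```

```text
hinge x,y,yaw [0.5183 0.0858 0.1496]
[[-0.7, -1.0], [-3.0, -0.8], [-0.6, -0.1], [-0.8, 0.5], [-0.4, -1.1], [0.1, -0.5], [-2.3, -2.3], [-1.4, 4.4], [0.1, 0.7], [0.2, 0.3]]
lip [0.528  0.0216 0.11  ]
grip [0.482  0.3271 0.198 ]
top 340 ((569.01220703125, -57.98297119140625), (28.54907989501953, 128.7471466064453), 10.242916107177734) axis yaw 0.181 free end [ 0.5805 -0.1213] width 0.0287
scene 312 ((571.1589965820312, -57.437252044677734), (28.824892044067383, 121.97138214111328), 9.702028274536133) axis yaw 0.166 free end [ 0.5815 -0.1175] width 0.0291
pan corner [0.6226 0.0678 0.058 ]
pan corner [ 0.6491 -0.1448  0.058 ]
pan corner [ 0.4568 -0.1679  0.058 ]
pan corner [0.4281 0.0424 0.058 ]
[[-0.     0.444 -0.896]
 [ 0.001 -0.896 -0.444]
 [-1.    -0.001 -0.   ]]
jar [ 0.689 -0.349  0.06 ]
sock [0.381 0.459 0.06 ]
```

Bin yaw is about 0.15, with the lip at (0.528, 0.022) and the grip at (0.482, 0.327, 0.198). Both views put the guide's free end at (0.581, -0.119), yaw 0.174, and its 29 mm width matches the 30 mm given. I'll move above it.

Call:
{"method": "drive_tool", "body": {
  "targets": "0.7 3.24 4.44 0 0 0 0.1285; 0.7 3.24 4.44 0 0 0 0.1285; 0.7 3.24 4.44 0 0 0 0.1285; 0.7 3.24 4.44 0 0 0 0.1285; 0.7 3.24 4.44 0 0 0 0.1285; 0.7 3.24 4.44 0 0 0 0.1285; 0.7 3.24 4.44 0 0 0 0.1285; 0.7 3.24 4.44 0 0 0 0.1285"
}}

```text
clock: 1.3
tool_pos: [0.5042, -0.1361, 0.2188]
eef_rot: [0.988, 1.57, -0.661]
force: [-0.5, -0.7, 0.3]
opening: 0.0648
```

Call:
{"method": "drive_tool", "body": {
  "targets": "0.7 3.24 4.44 0 0 0 0.1285; 0.7 3.24 4.44 0 0 0 0.1285; 0.7 0 0 0 0 0 0"
}}

```text
clock: 1.68
tool_pos: [0.5694, -0.0456, 0.2183]
eef_rot: [2.743, 1.57, 1.352]
force: [-0.1, -1.1, 0.4]
opening: 0.065
```

```bash
python3 - <<'E'
from m import *
from scipy.spatial.transform import Rotation as Ro
c=cap('wrist','w1.png'); S=r.sense(); print(S['clock'],S['tool_pos'],Ro.from_euler('xyz',S['eef_rot']).as_matrix().round(3).tolist(),S['joint_pos'].round(3))
print('cam',ray(c,(280,210)))
for P in((.581,-.119,.05),(.528,.0216,.11),(.482,.327,.198),(.568,-.049,.05)): print(P,proj(c,P).round(0))
E
```

```text
1.725 [ 0.5683799  -0.04743582  0.21819947] [[-0.001, 0.984, 0.176], [-0.0, 0.176, -0.984], [-1.0, -0.001, -0.0]] [-0.279  0.296  1.485 -0.     1.361 -0.455]
cam (array([0.55572353, 0.02712149, 0.38403828]), array([ 0.07533512, -0.24735457, -0.9664642 ]))
(0.581, -0.119, 0.05) [[270. 258.]]
(0.528, 0.0216, 0.11) [[239. 130.]]
(0.482, 0.327, 0.198) [[ 209. -911.]]
(0.568, -0.049, 0.05) [[270. 200.]]
```

View pics/w1.png

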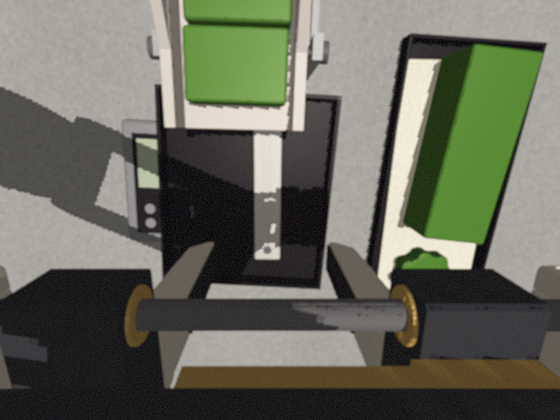

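The wrist view confirms the fit: the free end is at (267, 259) against a predicted (270, 258), and the lip's middle is at (234, 130) against (239, 130). Descending to grip.

Call:
{"method": "drive_tool", "body": {
  "targets": "0.7 0 0 -5 0 0 0; 0.7 0 0 -5 0 0 0; 0.7 0 0 -5 0 0 0; 0.7 0 0 -1.5 0 0 0; 0.7 0 0 -0.8 0 0 0; 0.7 0 0 -0.2 0 0 0; 0.7 0 0 0 0 0 0"
}}

```text
clock: 2.6
tool_pos: [0.5692, -0.0493, 0.0452]
eef_rot: [1.103, 1.568, -0.294]
force: [-0.8, 0.5, -0.3]
opening: 0.0652
```

Call:
{"method": "drive_tool", "body": {
  "targets": "0.7 0 0 -0.3 0 0 0; 0.7 0 0 0 0 0 0; 0 0 0 0 0 0 0; 0 0 0 0 0 0 0; 0 0 0 0 0 0 0; 0 0 0 0 0 0 0; 0 0 0 0 0 0 0"
}}

```text
clock: 3.48
tool_pos: [0.5678, -0.0489, 0.0406]
eef_rot: [-1.754, 1.57, 3.133]
force: [0.1, -0.2, 0.2]
opening: 0.0294
```

Gripped at 29.4 mm opening. I'll lift 3.2 cm and draw it out in -y.

Call:
{"method": "drive_tool", "body": {
  "targets": "0 0 0 0.5 0 0 0; 0 0 0 0.9 0 0 0; 0 0 0 0.9 0 0 0; 0 0 0 0.9 0 0 0; 0 0 0 0 0 0 0; 0 0 -1 0 0 0 0; 0 0 -2 0 0 0 0; 0 -0.3 -3 0 0 0 0"
}}

```text
clock: 4.47
tool_pos: [0.565, -0.1102, 0.0723]
eef_rot: [-1.628, 1.57, -3.024]
force: [-0.1, 0.4, -2.1]
opening: 0.0294
```

Call:
{"method": "drive_tool", "body": {
  "targets": "0 -0.6 -4 0 0 0 0; 0 -0.6 -4 0 0 0 0; 0 -0.6 -4 0 0 0 0; 0 -0.6 -4 0 0 0 0; 0 -0.6 -3.5 0 0 0 0; 0 -0.3 -2 0 0 0 0; 0 0 -0.5 0 0 0 0; 0 0 0 0 0 0 0"
}}

```text
clock: 5.48
tool_pos: [0.532, -0.3284, 0.0724]
eef_rot: [-2.895, 1.57, 1.991]
force: [0.4, 0.6, -2.5]
opening: 0.0295
```

```bash
python3 - <<'E'
from m import *
t=cap('top');s=cap('scene');S=r.sense();print(S['tool_pos'],S['opening'],S['clock'])
A=show(t,(170,195,430,290),3)
B=show(s,(110,140,370,240),3)
cv2.imwrite('pics/c2.png',np.vstack([A,B]))
E
```

```text
[ 0.53227078 -0.32754299  0.07253893] 0.029542252049851003 5.575
```

View pics/c2.png

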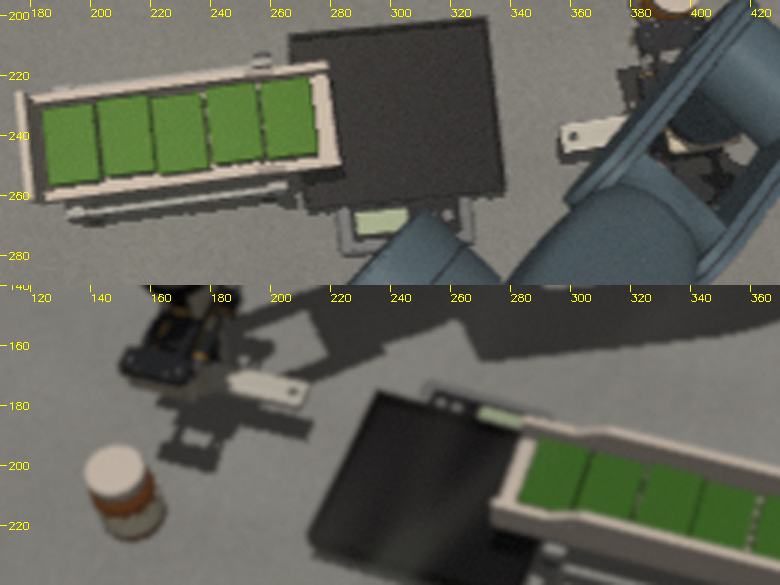

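The guide is held level with its inner end at (354, 240), well clear of the pan edge at x≈336, and the pan is empty. Lowering it.

Call:
{"method": "drive_tool", "body": {
  "targets": "0 0 0 -2 0 0 0; 0 0 0 -2 0 0 0; 0 0 0 -1.5 0 0 0; 0 0 0 -0.8 0 0 0; 0 0 0 -0.3 0 0 0; 0 0 0 -0.2 0 0 0; 0 0 0 0 0 0 0"
}}

```text
clock: 6.45
tool_pos: [0.5323, -0.3291, 0.0051]
eef_rot: [0.692, 1.57, -0.704]
force: [0.2, -0.4, -2.3]
opening: 0.0297
```

Call:
{"method": "drive_tool", "body": {
  "targets": "0 0 0 -0.2 0 0 0; 0 0 0 0 0 0 0; 0 0 0 0 0 0 0"
}}

```text
clock: 6.82
tool_pos: [0.5321, -0.3289, 0.0028]
eef_rot: [0.68, 1.571, -0.717]
force: [0.4, 0.0, -1.5]
opening: 0.0291
```

Call:
{"method": "drive_tool", "body": {
  "targets": "0.7 0 0 0 0 0 0; 0.7 0 0 0 0 0 0; 0.7 0 0 0 0 0 0; 0.7 0 0 1 0 0 0; 0.7 0 0 4 0 0 0; 0.7 0 0 6 0 0 0; 0.7 0 0 6 0 0 0.05; 0.7 0 0.5 6 0 0 0.1"
}}

```text
clock: 7.82
tool_pos: [0.5319, -0.3239, 0.2356]
eef_rot: [0.463, 1.57, -0.781]
force: [0.5, -0.9, -0.8]
opening: 0.0653
```

Call:
{"method": "drive_tool", "body": {
  "targets": "0.7 -0.4 5 3.5 0 0 0.13; 0.7 -0.5 5.9 1.5 0 0 0.13; 0.7 -0.5 5.9 1 0 0 0.13; 0.7 -0.5 5.9 0 0 0 0.13; 0.7 -0.5 5.9 0 0 0 0.13; 0.7 -0.5 5.9 0 0 0 0.13; 0.7 -0.5 5.9 0 0 0 0.13; 0.7 -0.5 5.9 0 0 0 0.13"
}}

```text
clock: 8.82
tool_pos: [0.4926, 0.141, 0.2937]
eef_rot: [0.255, 1.569, 0.052]
force: [1.1, -0.0, 0.0]
opening: 0.0648
```

Call:
{"method": "drive_tool", "body": {
  "targets": "0.7 -0.5 5.9 0 0 0 0.13; 0.7 -0.5 5.9 0 0 0 0.13; 0.7 -0.3 4.5 0 0 0 0.1; 0.7 0 1.5 0 0 0 0; 0.7 0 0 0 0 0 0"
}}

```text
clock: 9.45
tool_pos: [0.4799, 0.3173, 0.2928]
eef_rot: [-1.383, 1.57, -1.23]
force: [-0.3, 0.3, -0.1]
opening: 0.0652
```

```bash
python3 - <<'E'
from m import *
from scipy.spatial.transform import Rotation as Ro
c=cap('wrist'); S=r.sense(); print(S['clock'],S['tool_pos'],Ro.from_euler('xyz',S['eef_rot']).as_matrix().round(3).tolist(),S['joint_pos'].round(3))
t=cap('top');s=cap('scene')
c0,s0=np.cos(.1496),np.sin(.1496)
W=lambda x,y,z:(.5183+c0*x-s0*y,.0858+s0*x+c0*y,.098+z)
for p in((54,244,100),(-54,244,100),(0,244,100),(54,240,100),(-54,240,100)): print(p,proj(c,W(*[v/1000 for v in p])).round(0))
A=show(c,(0,0,560,420),1); B=show(t,(170,195,440,290),2); C=show(s,(200,150,400,250),2)
cv2.imwrite('pics/w2.png',A)
o=np.zeros((420+200,800,3),np.uint8);o=np.zeros((600,800,3),np.uint8);o[:420-10,:560]=A[:410];o[410:600,:540]=B;cv2.imwrite('pics/w2.png',o)
E
```

```text
9.5 [0.48017341 0.31638816 0.2928038 ] [[0.0, -0.152, 0.988], [-0.001, 0.988, 0.152], [-1.0, -0.001, 0.0]] [ 3.890e-01  2.680e-01  1.344e+00 -1.000e-03  1.530e+00 -1.334e+00]
(54, 244, 100) [[279. 272.]]
(-54, 244, 100) [[281. 157.]]
(0, 244, 100) [[280. 218.]]
(54, 240, 100) [[275. 272.]]
(-54, 240, 100) [[276. 157.]]
```

View pics/w2.png

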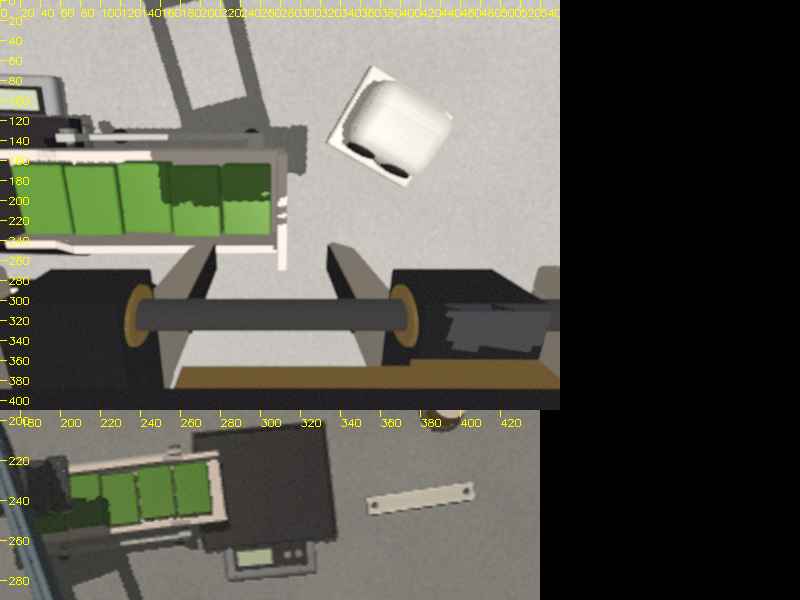

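The wrist view shows the back board at columns 276–287, rows 150–270, about 1.5 mm off the prediction. The top view shows the guide lying flat at (352–404, 238), clear of the scale. Going down onto the board.

Call:
{"method": "drive_tool", "body": {
  "targets": "0.7 0 0.8 -3 0 0 0; 0.7 0 0.4 -4 0 0 0; 0.7 0 0 -3 0 0 0; 0.7 0 0 -1.8 0 0 0; 0.7 0 0 -0.9 0 0 0; 0.7 0 0 -0.3 0 0 0; 0.7 0 0 0 0 0 0"
}}

```text
clock: 10.48
tool_pos: [0.4806, 0.3289, 0.1633]
eef_rot: [0.199, 1.57, 0.351]
force: [0.2, -0.5, 1.8]
opening: 0.0651
```

Call:
{"method": "drive_tool", "body": {
  "targets": "0 0 0 0 0 0 0; 0 0 0 0 0 0 0; 0 0 0 0 0 0 0; 0 0 0 0 0 0 0; 0 0 0 0 0 0 0; 0 0 0 0 0 0 0; 0 0 0 0 0 0 0"
}}

```text
clock: 11.35
tool_pos: [0.4803, 0.3274, 0.1626]
eef_rot: [-1.732, 1.568, -1.579]
force: [0.3, -6.4, 2.0]
opening: 0.008
```

```bash
cat > tilt.py <<'E'
from h import *
from scipy.spatial.transform import Rotation as Ro
yaw=.1496; H=np.array([.5183,.0858,.098]); Z=Ro.from_euler('z',yaw)
def st():
    S=r.sense(); l=Z.inv().apply(S['tool_pos']-H); R=Z.inv().as_matrix()@Ro.from_euler('xyz',S['eef_rot']).as_matrix()
    print('t',S['clock'],'local mm',(l*1000).round(1),'polar ang',np.arctan2(l[2],l[1]).round(4),'rad',np.hypot(l[1],l[2]).round(4),'tool tilt',np.arctan2(R[1,0],-R[2,0]).round(4),'F',S['force'].round(1),'M',S['moment'].round(2),'op',round(S['opening'],4),'q',S['joint_pos'].round(2)); return S,l
E
python3 - <<'E'
from tilt import *
S,l=st()
y,z=l[1],l[2]
prev=np.zeros(3)
for a in np.arange(.02,.66,.02):
    d=np.array([0,y*np.cos(a)-z*np.sin(a)-y,y*np.sin(a)+z*np.cos(a)-z]); w=Z.apply(d-prev)*100; prev=d; print(a.round(2),w.round(3))
print('axis',Z.apply([1,0,0]))
E
```

```text
t 11.35 local mm [ -1.5 244.6  64.6] polar ang 0.2582 rad 0.253 tool tilt -0.003 F [ 0.3 -6.4  2. ] M [-0.64 -0.22  0.03] op 0.008 q [ 0.41  0.36  1.54 -0.    1.25 -1.31]
0.02 [ 0.02  -0.133  0.488]
0.04 [ 0.021 -0.142  0.485]
0.06 [ 0.023 -0.152  0.482]
0.08 [ 0.024 -0.161  0.479]
0.1 [ 0.026 -0.171  0.476]
0.12 [ 0.027 -0.18   0.472]
0.14 [ 0.029 -0.189  0.468]
0.16 [ 0.03  -0.199  0.464]
0.18 [ 0.031 -0.208  0.46 ]
0.2 [ 0.033 -0.217  0.456]
0.22 [ 0.034 -0.226  0.451]
0.24 [ 0.035 -0.235  0.447]
0.26 [ 0.037 -0.243  0.442]
0.28 [ 0.038 -0.252  0.437]
0.3 [ 0.039 -0.261  0.432]
0.32 [ 0.041 -0.269  0.426]
0.34 [ 0.042 -0.278  0.421]
0.36 [ 0.043 -0.286  0.415]
0.38 [ 0.044 -0.294  0.409]
0.4 [ 0.046 -0.302  0.403]
0.42 [ 0.047 -0.31   0.397]
0.44 [ 0.048 -0.318  0.391]
0.46 [ 0.049 -0.325  0.384]
0.48 [ 0.05  -0.333  0.378]
0.5 [ 0.051 -0.34   0.371]
0.52 [ 0.052 -0.348  0.364]
0.54 [ 0.053 -0.355  0.357]
0.56 [ 0.055 -0.362  0.35 ]
0.58 [ 0.056 -0.369  0.342]
0.6 [ 0.057 -0.375  0.335]
0.62 [ 0.058 -0.382  0.327]
0.64 [ 0.059 -0.388  0.319]
axis [0.98883077 0.14904261 0.        ]
```

Gripped at 8.0 mm opening, local y = 244.6 mm, as it should be. Raising to 0.32 along the arc.

Call:
{"method": "drive_tool", "body": {
  "targets": "0 0.02 -0.133 0.488 0.0198 0.003 0; 0 0.021 -0.142 0.485 0.0198 0.003 0; 0 0.047 -0.313 0.961 0.0396 0.006 0; 0 0.053 -0.351 0.948 0.0396 0.006 0; 0 0.059 -0.388 0.932 0.0396 0.006 0; 0 0.064 -0.425 0.916 0.0396 0.006 0; 0 0.069 -0.461 0.898 0.0396 0.006 0; 0 0.037 -0.252 0.437 0.0198 0.003 0"
}}

```text
clock: 12.35
tool_pos: [0.4841, 0.3031, 0.2229]
eef_rot: [1.569, 1.311, 1.722]
force: [3.1, -4.2, -6.6]
opening: 0.0079
```

Call:
{"method": "drive_tool", "body": {
  "targets": "0 0.039 -0.261 0.432 0.0198 0.003 0; 0 0.041 -0.269 0.426 0.0198 0.003 0; 0 0 0 0 0 0 0"
}}

```text
clock: 12.72
tool_pos: [0.4849, 0.2982, 0.2314]
eef_rot: [1.569, 1.272, 1.721]
force: [2.8, -3.9, -6.5]
opening: 0.0079
```

```bash
cat > look.py <<'E'
import sys
from m import *
from tilt import *
st()
t=cap('top');s=cap('scene')
for n,c,b in(('top',t,(170,200,345,275)),('scene',s,(205,165,410,270))):
    im=np.asarray(c['pixels'])[b[1]:b[3],b[0]:b[2]]; hsv=cv2.cvtColor(im,cv2.COLOR_RGB2HSV)
    g=cv2.inRange(hsv,(40,110,15),(80,255,255)); k,l,q,ce=cv2.connectedComponentsWithStats(g)
    print(n,[(q[i,:2]+b[:2]).tolist()+q[i,2:5].tolist() for i in range(1,k) if q[i,4]>15])
if len(sys.argv)>1:
    A=show(t,(165,195,345,280),3);B=show(s,(205,165,410,270),3);o=np.zeros((A.shape[0]+B.shape[0],B.shape[1],3),np.uint8);o[:A.shape[0],:A.shape[1]]=A;o[A.shape[0]:]=B;cv2.imwrite('pics/'+sys.argv[1],o)
E
python3 look.py l1.png
```

```text
t 12.725 local mm [ -1.4 215.  133.4] polar ang 0.5552 rad 0.253 tool tilt 0.2992 F [ 2.8 -3.9 -6.5] M [-1.41 -0.52  0.03] op 0.0079 q [ 0.16  0.24  1.57  0.31  1.34 -1.64]
top [[242, 221, 36, 26, 677]]
scene [[281, 193, 91, 26, 1601], [217, 262, 8, 8, 39], [231, 267, 10, 3, 20]]
```

View pics/l1.png

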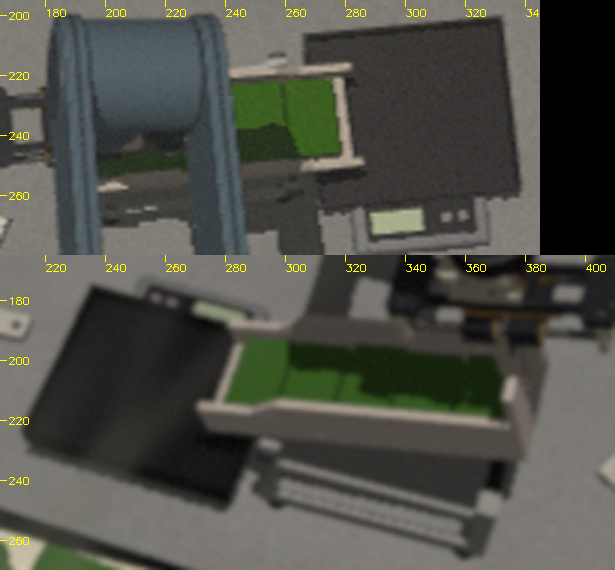

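Tilt is 0.30. The bars are still together, with bar 1's front edge at col 278 in the top view, and the arm hides the rear bars there. I'll add a reading along the bin's centreline to measure travel.

```bash
cat > look.py <<'E'
import sys
from m import *
from tilt import *
t=cap('top');S,l=st()
a=np.arctan2(l[2],l[1])-.2582
for n,c in(('top',t),('scene',cap('scene'))) if 'f' not in sys.argv else(('top',t),):
    hsv=cv2.cvtColor(np.asarray(c['pixels']),cv2.COLOR_RGB2HSV); g=cv2.inRange(hsv,(40,110,12),(80,255,255))
    for x in(-.02,.0,.02):
        Y=np.arange(-.10,.24,.002); P=Z.apply(Ro.from_euler('x',a).apply(np.c_[Y*0+x,Y,Y*0+.037]))+H
        u=proj(c,P).astype(np.float32); m=cv2.remap(g,u[:,0].copy(),u[:,1].copy(),1).ravel()>127
        i=np.flatnonzero(np.diff(m.astype(int)))
        print(n,'x',x,'behind lip mm:',((Y[i]+.065)*1000).round().astype(int).tolist(),'first',int(m[0]))
        if n=='top' and x==0: w=g
print('a',a)
if sys.argv[-1].endswith('png'):
    s=c;A=show(t,(165,195,345,280),3);B=show(s,(205,165,410,270),3);o=np.zeros((A.shape[0]+B.shape[0],B.shape[1],3),np.uint8);o[:A.shape[0],:A.shape[1]]=A;o[A.shape[0]:]=B;cv2.imwrite('pics/'+sys.argv[-1],o)
E
python3 look.py
```

```text
t 12.875 local mm [ -1.4 215.1 133.2] polar ang 0.5543 rad 0.253 tool tilt 0.2984 F [ 3.7 -5.7 -6.9] M [-1.52 -0.58 -0.01] op 0.0079 q [ 0.16  0.24  1.57  0.31  1.34 -1.64]
top x -0.02 behind lip mm: [21, 71, 83, 93, 95, 99, 103, 111, 115, 119, 125, 127, 233, 235] first 0
top x 0.0 behind lip mm: [21, 129] first 0
top x 0.02 behind lip mm: [21, 129] first 0
scene x -0.02 behind lip mm: [27, 277] first 0
scene x 0.0 behind lip mm: [27, 283] first 0
scene x 0.02 behind lip mm: [27, 289] first 0
a 0.296120188293055
```

The top view puts the front edge 21 mm behind the lip (20 expected), so nothing has slid. Stepping to 0.38.

Call:
{"method": "drive_tool", "body": {
  "targets": "0 0.041 -0.269 0.426 0.0198 0.003 0; 0 0.042 -0.278 0.421 0.0198 0.003 0; 0 0.043 -0.286 0.415 0.0198 0.003 0; 0 0.044 -0.294 0.409 0.0198 0.003 0; 0 0 0 0 0 0 0; 0 0 0 0 0 0 0"
}}

```text
clock: 13.68
tool_pos: [0.4867, 0.2872, 0.2478]
eef_rot: [1.568, 1.192, 1.721]
force: [3.5, -4.4, -6.9]
opening: 0.0078
```

```bash
python3 look.py f
```

```text
t 13.725 local mm [ -1.2 203.9 149.8] polar ang 0.6338 rad 0.253 tool tilt 0.3784 F [ 3.6 -4.7 -7.1] M [-1.63 -0.69 -0.03] op 0.0075 q [ 0.08  0.22  1.58  0.38  1.38 -1.72]
top x -0.02 behind lip mm: [23, 33, 43, 53, 155, 157, 215, 217] first 0
top x 0.0 behind lip mm: [19, 77] first 0
top x 0.02 behind lip mm: [21, 75] first 0
a 0.3755663670863334
```

Call:
{"method": "drive_tool", "body": {
  "targets": "0 0.046 -0.302 0.403 0.0198 0.003 0; 0 0 0 0 0 0 0; 0 0 0 0 0 0 0; 0 0 0 0 0 0 0"
}}

```text
clock: 14.22
tool_pos: [0.4871, 0.2842, 0.2519]
eef_rot: [1.568, 1.172, 1.721]
force: [4.5, -3.9, -7.6]
opening: 0.0075
```

```bash
python3 look.py f
```

```text
t 14.275 local mm [ -1.3 200.9 153.8] polar ang 0.6535 rad 0.253 tool tilt 0.3983 F [ 3.9 -4.9 -6.8] M [-1.72 -0.63 -0.01] op 0.008 q [ 0.06  0.22  1.58  0.4   1.4  -1.74]
top x -0.02 behind lip mm: [27, 29, 41, 43, 153, 161, 195, 197, 211, 213] first 0
top x 0.0 behind lip mm: [21, 65, 151, 153] first 0
top x 0.02 behind lip mm: [21, 63] first 0
a 0.39534516675994047
```

Call:
{"method": "drive_tool", "body": {
  "targets": "0 0.047 -0.31 0.397 0.0198 0.003 0; 0 0 0 0 0 0 0; 0 0 0 0 0 0 0; 0 0 0 0 0 0 0"
}}

```text
clock: 14.78
tool_pos: [0.4876, 0.2811, 0.2558]
eef_rot: [1.568, 1.153, 1.721]
force: [4.3, -4.0, -7.1]
opening: 0.0076
```

```bash
python3 look.py f
```

```text
t 14.825 local mm [ -1.2 197.8 157.8] polar ang 0.6736 rad 0.253 tool tilt 0.4183 F [ 3.2 -4.2 -7.1] M [-1.73 -0.57 -0.03] op 0.0079 q [ 0.04  0.21  1.58  0.42  1.41 -1.76]
top x -0.02 behind lip mm: [23, 27, 35, 37, 45, 47, 151, 157] first 0
top x 0.0 behind lip mm: [21, 51] first 0
top x 0.02 behind lip mm: [21, 49] first 0
a 0.4153507199296187
```

Call:
{"method": "drive_tool", "body": {
  "targets": "0 0.048 -0.318 0.391 0.0198 0.003 0; 0 0 0 0 0 0 0; 0 0 0 0 0 0 0; 0 0 0 0 0 0 0"
}}

```text
clock: 15.32
tool_pos: [0.4881, 0.278, 0.2597]
eef_rot: [1.568, 1.132, 1.721]
force: [3.3, -4.3, -6.5]
opening: 0.0077
```

```bash
python3 look.py
```

```text
t 15.375 local mm [ -1.2 194.5 161.7] polar ang 0.6936 rad 0.253 tool tilt 0.4383 F [ 3.5 -4.4 -7.5] M [-1.72 -0.59  0.03] op 0.008 q [ 0.03  0.21  1.58  0.44  1.42 -1.78]
top x -0.02 behind lip mm: [17, 21, 123, 127, 129, 133, 135, 139, 147, 149] first 0
top x 0.0 behind lip mm: [17, 39, 123, 127, 137, 139, 145, 147] first 0
top x 0.02 behind lip mm: [17, 33] first 0
scene x -0.02 behind lip mm: [45, 271] first 0
scene x 0.0 behind lip mm: [17, 271] first 0
scene x 0.02 behind lip mm: [17, 279] first 0
a 0.435362270839724
```

The front edge has moved from 21 to 17 mm behind the lip, so the slide may be starting at 0.44. Checking over two still rows.

Call:
{"method": "drive_tool", "body": {
  "targets": "0 0 0 0 0 0 0; 0 0 0 0 0 0 0"
}}

```text
clock: 15.68
tool_pos: [0.4881, 0.278, 0.2597]
eef_rot: [1.567, 1.133, 1.721]
force: [2.8, -4.1, -6.3]
opening: 0.0078
```

```bash
python3 look.py
```

```text
t 15.725 local mm [ -1.2 194.6 161.7] polar ang 0.6935 rad 0.253 tool tilt 0.4383 F [ 4.3 -4.4 -7.1] M [-1.72 -0.62 -0.02] op 0.0079 q [ 0.03  0.21  1.58  0.44  1.42 -1.78]
top x -0.02 behind lip mm: [17, 21, 23, 33, 145, 153] first 0
top x 0.0 behind lip mm: [3, 39, 133, 137, 145, 149] first 0
top x 0.02 behind lip mm: [5, 33] first 0
scene x -0.02 behind lip mm: [41, 47, 51, 271] first 0
scene x 0.0 behind lip mm: [7, 271] first 0
scene x 0.02 behind lip mm: [3, 279] first 0
a 0.4353020916557089
```

```bash
python3 - <<'E'
from m import *
s=cap('scene'); im=show(s,(255,175,395,245),5); im=np.clip(im.astype(int)*2,0,255).astype(np.uint8); cv2.imwrite('pics/s1.png',im)
E
```

```text
(no output)
```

View pics/s1.png

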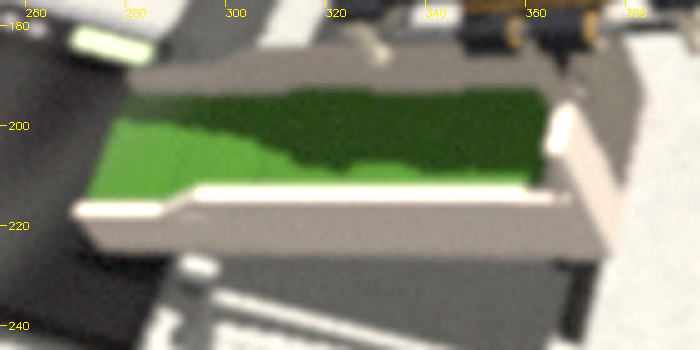

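Bar 1's front edge is now at the lip and the row is still sliding slowly, about 50 mm/s. I'll let it run three rows and improve the mask for shadow.

Call:
{"method": "drive_tool", "body": {
  "targets": "0 0 0 0 0 0 0; 0 0 0 0 0 0 0; 0 0 0 0 0 0 0"
}}

```text
clock: 16.2
tool_pos: [0.4881, 0.278, 0.2597]
eef_rot: [1.568, 1.133, 1.721]
force: [3.7, -5.0, -5.6]
opening: 0.0078
```

```bash
sed -i "s/hsv=cv2.*$/im=np.asarray(c['pixels']).astype(int); g=((im[...,1]*10>im[...,0]*13)\&(im[...,1]*10>im[...,2]*13)\&(im[...,1]>12)).astype(np.uint8)*255/" look.py; python3 look.py s2.png
```

```text
t 16.25 local mm [ -1.2 194.5 161.7] polar ang 0.6937 rad 0.253 tool tilt 0.4383 F [ 4.3 -4.8 -6.8] M [-1.71 -0.58  0.03] op 0.008 q [ 0.03  0.21  1.58  0.44  1.42 -1.78]
top x -0.02 behind lip mm: [-23, 3, 5, 21, 23, 31, 33, 39, 121, 127, 129, 141, 143, 155] first 0
top x 0.0 behind lip mm: [-25, 39, 131, 137, 139, 147] first 0
top x 0.02 behind lip mm: [-25, 35] first 0
scene x -0.02 behind lip mm: [-21, 3, 37, 251] first 0
scene x 0.0 behind lip mm: [-21, 251] first 0
scene x 0.02 behind lip mm: [-21, 251] first 0
a 0.4354893125440823
```

View pics/s2.png

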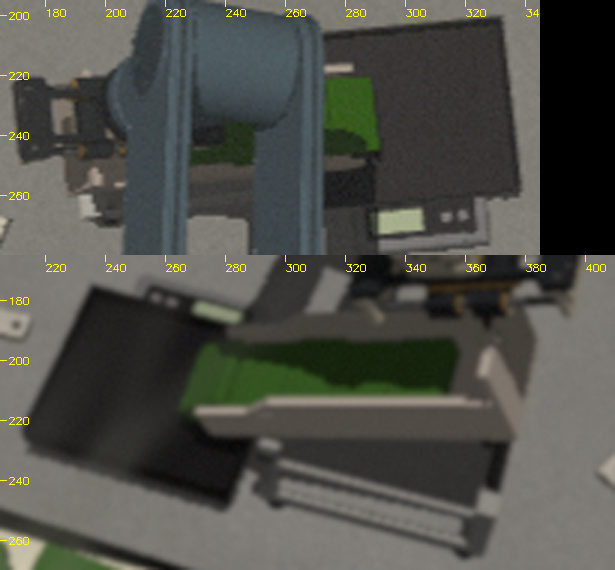

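The whole row slides as one: the front edge is 25 mm past the lip and the rear edge has moved from 298 to 251, so travel is 46 mm. Bar 1 is about to tip. Three more rows.

Call:
{"method": "drive_tool", "body": {
  "targets": "0 0 0 0 0 0 0; 0 0 0 0 0 0 0; 0 0 0 0 0 0 0"
}}

```text
clock: 16.68
tool_pos: [0.4881, 0.278, 0.2598]
eef_rot: [1.567, 1.133, 1.72]
force: [3.4, -5.1, -6.6]
opening: 0.0078
```

```bash
python3 look.py s3.png; python3 - <<'E'
y,z=244.6,64.6
import numpy as np
from scipy.spatial.transform import Rotation as Ro
Z=Ro.from_euler('z',.1496)
f=lambda a:np.array([0,y*np.cos(a)-z*np.sin(a),y*np.sin(a)+z*np.cos(a)])/10
A=[.438,.388,.308,.248,.208,.168,.128,.088,.048,.018,0]
for a,b in zip(A,A[1:]): print(a,b,Z.apply(f(b)-f(a)).round(3),Z.apply([b-a,0,0]).round(4))
E
```

```text
t 16.725 local mm [ -1.2 194.5 161.8] polar ang 0.6938 rad 0.253 tool tilt 0.4382 F [ 4.3 -5.5 -6. ] M [-1.71 -0.58 -0.04] op 0.0079 q [ 0.03  0.21  1.58  0.44  1.42 -1.78]
top x -0.02 behind lip mm: [-29, -1, 27, 31, 37, 123, 127, 129, 141, 145, 155] first 1
top x 0.0 behind lip mm: [-29, -3, 39, 127, 149] first 1
top x 0.02 behind lip mm: [-31, -3, 35] first 1
scene x -0.02 behind lip mm: [-29, 31, 33, 37, 219] first 1
scene x 0.0 behind lip mm: [-19, -3, 221] first 1
scene x 0.02 behind lip mm: [-21, -3, 219] first 1
a 0.4355506371401042
0.438 0.388 [-0.117  0.778 -0.99 ] [-0.0494 -0.0075  0.    ]
0.388 0.308 [-0.172  1.14  -1.663] [-0.0791 -0.0119  0.    ]
0.308 0.248 [-0.116  0.767 -1.305] [-0.0593 -0.0089  0.    ]
0.248 0.208 [-0.07   0.468 -0.895] [-0.0396 -0.006   0.    ]
0.208 0.168 [-0.065  0.432 -0.913] [-0.0396 -0.006   0.    ]
0.168 0.128 [-0.06   0.395 -0.93 ] [-0.0396 -0.006   0.    ]
0.128 0.088 [-0.054  0.358 -0.945] [-0.0396 -0.006   0.    ]
0.088 0.048 [-0.048  0.321 -0.959] [-0.0396 -0.006   0.    ]
0.048 0.018 [-0.032  0.215 -0.727] [-0.0297 -0.0045  0.    ]
0.018 0 [-0.018  0.119 -0.439] [-0.0178 -0.0027  0.    ]
```

Bar 1 is in the pan. The rear edge is at 220, so travel is 78 mm and bar 2's front edge is 3 mm past the lip. Two more rows, then I'll lower by 0.13 to stop the rest.

Call:
{"method": "drive_tool", "body": {
  "targets": "0 0 0 0 0 0 0; 0 0 0 0 0 0 0; 0 -0.117 0.778 -0.99 -0.0494 -0.0075 0; 0 -0.172 1.14 -1.663 -0.0791 -0.0119 0; 0 0 0 0 0 0 0"
}}

```text
clock: 17.4
tool_pos: [0.4849, 0.2976, 0.2325]
eef_rot: [1.567, 1.265, 1.722]
force: [4.0, -7.4, -5.9]
opening: 0.0074
```

```bash
python3 look.py s4.png
```

```text
t 17.45 local mm [ -1.4 214.1 134.8] polar ang 0.5619 rad 0.253 tool tilt 0.3067 F [ 4.  -7.3 -7.2] M [-1.9  -0.81 -0.12] op 0.0075 q [ 0.15  0.23  1.57  0.31  1.34 -1.65]
top x -0.02 behind lip mm: [-3, 5, 67, 71, 77, 89, 93, 97, 111, 115, 125] first 1
top x 0.0 behind lip mm: [-1, 5, 125] first 1
top x 0.02 behind lip mm: [-5, 5, 127] first 1
scene x -0.02 behind lip mm: [-21, 3, 7, 173] first 0
scene x 0.0 behind lip mm: [175] first 1
scene x 0.02 behind lip mm: [175] first 1
a 0.30371172445376504
```

View pics/s4.png

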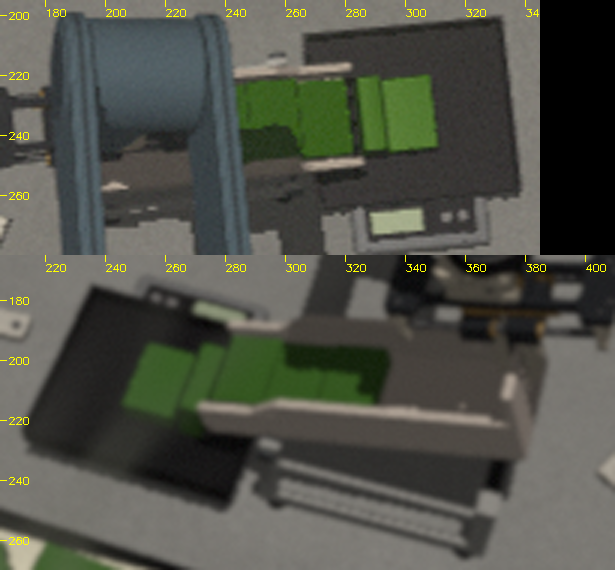

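Two bars are in the pan. Bar 3's front edge is 5–9 mm behind the lip, and bars 3–5 are together in the bin (rear edge at 175, travel 123 mm). Lowering gently.

Call:
{"method": "drive_tool", "body": {
  "targets": "0 -0.116 0.767 -1.305 -0.0593 -0.0089 0; 0 -0.07 0.468 -0.895 -0.0396 -0.006 0; 0 -0.065 0.432 -0.913 -0.0396 -0.006 0; 0 -0.06 0.395 -0.93 -0.0396 -0.006 0; 0 -0.054 0.358 -0.945 -0.0396 -0.006 0; 0 -0.048 0.321 -0.959 -0.0396 -0.006 0; 0 -0.032 0.215 -0.727 -0.0297 -0.0045 0; 0 0 0 0 0 0 0"
}}

```text
clock: 18.5
tool_pos: [0.4804, 0.3266, 0.1663]
eef_rot: [1.621, 1.554, 1.775]
force: [3.5, -9.0, -4.1]
opening: 0.0076
```

```bash
python3 look.py s5.png
```

```text
t 18.55 local mm [ -1.7 243.6  68.5] polar ang 0.2742 rad 0.2531 tool tilt 0.0173 F [ 2.5 -8.  -3.8] M [-1.41 -1.02  0.04] op 0.0078 q [ 0.39  0.35  1.54  0.02  1.25 -1.34]
top x -0.02 behind lip mm: [-33, -9, 7, 165] first 0
top x 0.0 behind lip mm: [-33, -9, 7, 165] first 0
top x 0.02 behind lip mm: [-35, -33, -7, 7, 167] first 1
scene x -0.02 behind lip mm: [9, 165] first 0
scene x 0.0 behind lip mm: [-25, 1, 9, 167] first 0
scene x 0.02 behind lip mm: [1, 11, 167] first 1
a 0.016015794975479836
```

Call:
{"method": "drive_tool", "body": {
  "targets": "0 -0.008 0.05 -0.18 -0.0074 -0.0011 0; 0 -0.006 0.04 -0.14 -0.0059 -0.0009 0; 0 -0.004 0.03 -0.1 -0.0045 -0.0007 0; 0 0 0 0 0 0 0; 0 0 0 0 0 0 0"
}}

```text
clock: 19.23
tool_pos: [0.4802, 0.3275, 0.1627]
eef_rot: [3.039, 1.57, -3.091]
force: [2.2, -8.2, -4.5]
opening: 0.008
```

```bash
python3 -c "
from tilt import *
st()"
```

```text
t 19.225 local mm [ -1.6 244.7  64.7] polar ang 0.2585 rad 0.2531 tool tilt 0.0001 F [ 2.2 -8.2 -4.5] M [-1.16 -0.92  0.06] op 0.008 q [ 0.41  0.36  1.54  0.    1.25 -1.32]
```

Back at the gripping height to 0.1 mm, but the hand still bears some weight. Easing down about a millimetre until the rest takes it.

Call:
{"method": "drive_tool", "body": {
  "targets": "0 0 0.01 -0.05 -0.002 -0.0003 0; 0 0 0.01 -0.04 -0.002 -0.0003 0; 0 0 0 0 0 0 0; 0 0 0 0 0 0 0"
}}

```text
clock: 19.73
tool_pos: [0.4803, 0.3274, 0.1626]
eef_rot: [-1.662, 1.567, -1.509]
force: [2.4, -10.4, 1.0]
opening: 0.008
```

Fz is +1.0 and the height is 0.1626 m, the same as when gripping, so the bin is seated. Releasing and rising.

Call:
{"method": "drive_tool", "body": {
  "targets": "0.3 0 0 0 0 0 0; 0.5 0 0 0 0 0 0; 0.5 0 0 0 0 0 0; 0.5 0 0 1 0 0 0; 0.5 0 0 3 0 0 0; 0.5 0 0 5 0 0 0; 0.5 0 0 6 0 0 0; 0.5 0 0 4 0 0 0"
}}

```text
clock: 20.72
tool_pos: [0.4804, 0.3292, 0.3563]
eef_rot: [-0.061, 1.567, 0.092]
force: [-0.1, -0.2, 0.1]
opening: 0.0466
```

Call:
{"method": "drive_tool", "body": {
  "targets": "0.5 -3 4 0 0 0 0; 0.5 -4 5 0 0 0 0; 0.5 -4 5 0 0 0 0; 0.5 -2 2 0 0 0 0; 0.5 0 0 0 0 0 0; 0.5 0 0 0 0 0 0"
}}

```text
clock: 21.48
tool_pos: [0.3525, 0.486, 0.3525]
eef_rot: [-1.3, 1.569, -1.147]
force: [1.0, -0.7, -0.1]
opening: 0.0464
```

```bash
python3 - <<'E'
from m import *
t=cap('top');s=cap('scene');S=r.sense();print(S['clock'],S['tool_pos'],S['force'].round(1))
A=show(t,(150,130,415,285),2);A=np.hstack([A,np.zeros((A.shape[0],800-A.shape[1],3),np.uint8)])
B=show(s,(165,150,430,245),3)[:,:795];B=np.hstack([B,np.zeros((B.shape[0],5,3),np.uint8)])
cv2.imwrite('pics/f1.png',np.vstack([A,B])[:600])
E
```

```text
21.575 [0.35304919 0.48552753 0.35235216] [ 0.9  1.3 -0.3]
```

View pics/f1.png

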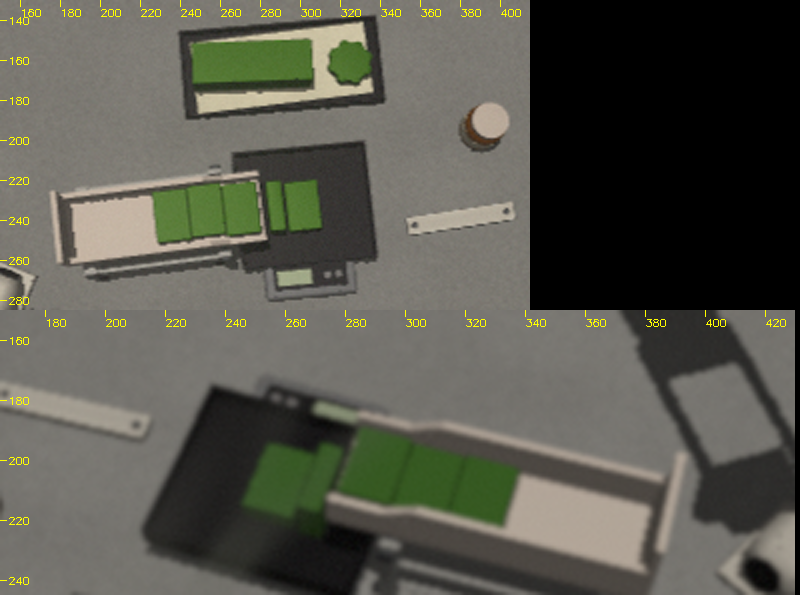

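The final view shows bars 1 and 2 in the pan (bar 1 flat at 283–310, bar 2 on its long edge beside it), three bars in the bin, and the guide flat on the bench. The loaf, rosette and jar are in place. The socket box is partly outside this crop. I'll check that nothing is drifting and that the bystanders haven't moved, then hand in.

```bash
python3 - <<'E'
from h import *
b=cv2.cvtColor(cv2.imread('pics/top0.png'),cv2.COLOR_BGR2RGB).astype(int); t=cap('top');n=np.asarray(t['pixels']).astype(int)
s0=cv2.cvtColor(cv2.imread('pics/scene0.png'),cv2.COLOR_BGR2RGB).astype(int); s=cap('scene'); ns=np.asarray(s['pixels']).astype(int)
for k,x in(('tray',(238,136,345,190)),('jar',(378,176,408,208)),('board',(172,222,182,264))): print(k,'mean diff',abs(b-n)[x[1]:x[3],x[0]:x[2]].mean().round(2))
print('sock scene',abs(s0-ns)[212:265,404:465].mean().round(2))
a=np.asarray(cap('top')['pixels']).astype(int); print('drift',abs(a-n)[200:280,170:345].mean().round(2))
print(r.finish_job())
E
```

```text
tray mean diff 2.09
jar mean diff 1.79
board mean diff 1.82
sock scene 11.58
drift 1.98
the job is handed in; nothing more can be done
None
```

I did the job in the order asked and handed it in at about 22 s of the 69 s allowed.

- **Guide:** I gripped it, lifted it 3 cm clear of the rim, drew it out from under the bin and laid it flat on the bench beyond the scale.
- **Soap:** I raised the bin in small steps and the soap began to slide at about 0.44 rad. I let the row run about 123 mm, which dropped bars 1 and 2 into the pan.
- **Bin:** I lowered it in the grip onto its rest and released it only once it bore the load. The hand was then at the same height as when it first gripped.

**Last checks:**
- **Soap count:** two bars are in the pan and three are in the bin. At the last measurement, just before the bin was fully down, the front bar's edge was about 7 mm behind the lip.
- **Bar 2's position:** it came to rest on its long edge beside bar 1, not flat. I left it that way.
- **Unmoved items:** the loaf and rosette tray, the jar and the bin's back board match the first picture to within image noise.
- **Socket box, not confirmed:** its patch differed more (11.6, against about 2 for the others). The likely cause is the parked arm's shadow beside it, seen in the last picture. The arm stayed well above it and I saw no contact, but I did not confirm its position separately.

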